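# Load the bench stirrer and set its speed on the double dial

### The arm

A 6-joint arm with a two-finger parallel gripper is mounted at the origin on a cart in front of the work surface, level with it; the furniture and walls round the work are solid. World frame = base frame: x ahead of the robot, y to its left, z up, the work surface at z = 0. Lengths are in m, angles in rad, forces in N, time in s.
With the tool pointing down it reaches from about 0.25 to 0.725 m from the base axis. Payload 4 kg.
Tool frame: the origin (TCP) lies on the centre line of the jaws, within the pads' length; the fingertips stand 22 mm ahead of it and the grasp point (between the pads) lies 3 mm ahead of it; z points along the fingers, y is the line along which they close (so a half turn about z gives the same grasp; the last joint's range is limited). The gripper opens to 85 mm and grips with 20 to 120 N. Pads are 22 mm wide; open, the fingers measure 114 mm over their backs; the gripper's body (76 mm by 85 mm) begins 54 mm behind the grasp point. The pads swing forward as they close: fully open they stand 13 mm farther back than shut.
Start: joints at [1.173, 0.241, 0.005, 1.335, 0, 1.571], TCP at [0.194, 0.461, 0.253] pointing down, gripper open.
Joint ranges: [-2.72, 2.72], [-1.05, 1.87], [-1.09, 1.28], [-1.99, 2.15], [-1.42, 1.44], [-3.14, 3.14]. Speed limits (rad/s): [2.79, 2.79, 3.14, 3.14, 3.14, 3.14].

### API

Orientations are given as a unit quaternion [x, y, z, w].
In Python, from workcell import bot gives the robot as it stands.
- The arm moves only by the shell command python3 -m inch 'ROWS'. ROWS is JSON, one flat list of numbers, 7 for each row, row after row: the shift along the world's x, y, z in mm, then the turn, a rotation vector about the world's x, y, z in rad, then the opening in per cent of the stroke, from 0 (shut) to 100 (fully open). A call has 1 to 8 rows; each row is the pose to reach, as a shift and turn from the pose commanded when the call began; what a row does not reach only later rows make up. A row lasts 1/12 s, in which the tool goes at most 41.7 mm and 7.16 degrees, less where a joint would pass 70% of its speed; a pose out of reach is approached as far as the arm can. A call with a gripper value outside its range is refused whole. The fingers move at their own pace and stop on an object; the grip force is fixed at half the most. Time passes only in rows, so rows that repeat a pose let the fingers close. It gives the time, the measured TCP pose, the force, the opening and the grip force at its end, in the units of the state.
- bot.get_obs(): the state, without advancing time (a new reading comes with each control period).
- bot.camera(name): name is "side" or "top"; returns the picture (384x512x3 uint8, blue, green, red); there is no depth.
- bot.camera_info(name): a dict with "intrinsics" (3x3 intrinsics, pixels), "camera_from_world" (4x4, takes a point from world to camera coordinates). Camera axes: x right, y down, z forward; pixel columns grow to the right and rows downward; lengths in m; the calibration is good to about 2 mm. A picture is of the moment at which its call begins. camera_info takes no time and is no camera call.
- bot.job_done(): hands the job in; it is judged then, once.
Trained networks look in the newest picture that a camera, given by its name, has taken for a name from the list of things; names that differ only in an ending like _2 or _b are one class to them, and where a whole thing is asked for, a point or a joint stands for the part that bears it (a point fixed in the world has none). Each returns a list of dicts, best first, with "confidence" (0 to 1); they miss things now and then, are a little off and sometimes report something else, mostly with a low value. They report only what shows in the picture. A call takes as long as a camera call. They do not tell look-alikes from the thing itself.
- bot.silhouettes(camera, target): "mask" (384x512 bool, what is visible of it) and "uv" ([column, row] in pixels, amid what is visible of it).
- bot.spot_point(camera, target): "uv" ([column, row] in pixels: a listed point, or the origin of a listed thing).
The state is a dict: "clock": time; "joint_pos": joint angles; "joint_vel": joint speeds; "tau": joint torques, N m; "eef_pos": TCP position; "tool_rot": TCP orientation; "ft_force": force on the tool from outside, world axes, zero at the start; "ft_torque": the same for the moment, N m; "grip_width": finger opening in m; "grasp_force": force on a finger pad.
Only numpy, scipy, OpenCV 4.12 (cv2) and the standard library are available. Lean on these libraries where they do the work, as an engineer would, in place of code of your own. Each camera call takes 0.05 s, during which the arm holds its last target. There are 200 camera calls.

### The job

Stand the small straight-sided beaker upright in the middle of the stirrer's round steel plate, setting it down rather than dropping it. Then set the stirring speed: turn the small inner knob of the double dial until its pointer line is in line with the arrow beside the dial. Do not turn the wide outer ring (it holds the time setting), and leave the other things on the desk alone.

Things in the scene. Friction and masses are not known exactly. Their poses are not given: they have to be found in the camera images.
- beaker_centre (a point): small straight-sided glass beaker with pink contents (solid, cannot spill), 52 mm wide, 64 mm tall, 0.07 to 0.13 kg, loose, standing on the desk; the point is on its axis, half-way up (32 mm above its underside); z is its axis, up. It can be gripped across its outside from above at any yaw
- plate_centre (a point): centre of the top face of the stirrer's round steel plate (124 mm across, its top 56 mm above the desk). The stirrer is a fixed low white box, 160 x 310 x 50 mm, with the plate at one end of its top and the dial at the other, the two centres 170 mm apart. Axes are the box's: y runs along its length from the dial to the plate, z up
- dial_centre (a point): point on the axis of the double dial, at the level of the box's top (50 mm above the desk); z up along the common axis of ring and knob
- ring_mark (a point): black mark on the top of the wide outer ring, 38 mm from the dial's axis. The ring is a grey fluted disc 86 mm across whose top lies 21 mm above the box's top; it turns easily about the dial's axis and must stay as it is
- knob_grip (a point): point on the dial's axis in the inner knob, at a height to grip (36 mm above the box's top). The knob is a round black cylinder 46 mm across with a 51 mm flange 2.5 mm thick at its foot, standing on the ring from 21 mm to 48 mm above the box's top, so 27 mm of it is proud of the ring; it turns about the vertical axis against light friction (0.05 N m), independently of the ring, and stays where it is left. x points along its white pointer line, z up
- knob_pointer (a point): outer end of the white pointer line on the top of the inner knob, 21 mm from the dial's axis, on the knob's x axis
- set_arrow: small fixed black arrowhead, 14 mm wide, pointing at the knob, on the dial's face outside the ring, 50 to 64 mm from the dial's axis, 4 mm high; its origin lies on the dial's axis, its x axis points outwards from the axis through the arrow, z up. The knob's x axis must come to lie along this x axis
- inner_knob (a joint): angle of the inner knob, rad, 0 to 2.4, growing clockwise seen from above; the arrow always lies 0.6 to 1.5 rad clockwise of where the pointer starts
- outer_ring (a joint): angle of the outer ring, rad, -1.2 to 1.2, growing clockwise seen from above
- flask: bystander: conical flask, 80 mm wide at the base, 118 mm tall; origin at its underside
- calculator: bystander: pocket calculator, 132 x 74 x 14 mm, lying flat; origin at its underside
- timer: bystander: digital bench timer, 65 x 65 x 19 mm; origin at its underside
- vial: bystander: small capped vial, 22 mm wide, 58 mm tall; origin at its underside
Things that resemble listed ones, but are neither listed nor needed, are in the scene too. What is meant by the part that bears beaker_centre is not blue, brown or turquoise, and is the larger of those in its own colour.

How it is judged:
By the outcome, as a careful person would: the job done as asked, in the order asked, and still so for the second after the job is handed in, with the robot touching nothing.
It also fails if it takes over 58 s, if anything falls off the work surface, if the arm or the gripper's body presses on something with over 40 N, if the wrist force passes 120 N, or if a joint passes its speed limit or range.

## Working session

There is one attempt and no reset: what is moved stays moved. The work goes in short steps, Python scripts to look and compute and a shell command to move; the robot and the scene stay as the last step left them, time stands still between calls to the robot, and variables do not carry over. Pictures are saved under pics/ and viewed, at most 10 in all, crops included, and the job is handed in when it is done.

```bash
mkdir -p pics; cat > h.py <<'E'
import numpy as np, cv2
from workcell import bot
def ray(cam,uv):
    i=bot.camera_info(cam);K=np.array(i["intrinsics"]);T=np.array(i["camera_from_world"])
    R,t=T[:3,:3],T[:3,3];o=-R.T@t
    d=R.T@np.linalg.solve(K,[uv[0],uv[1],1.]);return o,d/np.linalg.norm(d)
def onz(cam,uv,z):
    o,d=ray(cam,uv);return o+d*(z-o[2])/d[2]
def proj(cam,p):
    i=bot.camera_info(cam);T=np.array(i["camera_from_world"]);c=T[:3,:3]@p+T[:3,3];u=np.array(i["intrinsics"])@c;return u[:2]/u[2]
E
python3 - <<'E'
from h import *
ims=[]
for c in("top","side"):
    im=bot.camera(c);cv2.imwrite(f"pics/{c}0.png",cv2.resize(im,(768,576),interpolation=cv2.INTER_CUBIC))
    print(c,ray(c,(256,192)))
    for n,z in(("beaker_centre",.032),("plate_centre",.056),("dial_centre",.05),("ring_mark",.071),("knob_grip",.086),("knob_pointer",.098),("set_arrow",.05)):
        for r in bot.spot_point(c,n)[:5]: print(n,round(r["confidence"],2),np.round(r["uv"],1),np.round(onz(c,r["uv"],z),4))
print(bot.get_obs())
E
```

```text
top (array([ 0.45081547, -0.17520521,  0.99737502]), array([ 0.10060658,  0.00226058, -0.99492372]))
beaker_centre 0.94 [318.5 220.7] [ 0.478  -0.3209  0.032 ]
beaker_centre 0.82 [290.9 182.4] [ 0.5706 -0.2572  0.032 ]
beaker_centre 0.81 [258.  253.2] [ 0.4028 -0.1761  0.032 ]
beaker_centre 0.56 [281.1 227.4] [ 0.4631 -0.2317  0.032 ]
beaker_centre 0.54 [358.4 247. ] [ 0.415  -0.4133  0.032 ]
plate_centre 0.71 [131.  201.5] [0.5271 0.1207 0.056 ]
dial_centre 0.97 [205.5 203. ] [ 0.522  -0.0538  0.05  ]
dial_centre 0.74 [320.8 220.8] [ 0.4772 -0.3236  0.05  ]
ring_mark 0.72 [186.3 203.8] [ 0.5191 -0.0122  0.071 ]
knob_grip 0.9 [201.8 203.7] [ 0.5178 -0.05    0.086 ]
knob_grip 0.27 [185.5 201.7] [ 0.5228 -0.013   0.086 ]
knob_grip 0.22 [129.2 200.7] [0.5266 0.1154 0.086 ]
knob_pointer 0.62 [206.9 202.7] [ 0.519  -0.0631  0.098 ]
side (array([ 0.159106  , -0.81458716,  0.56213115]), array([ 0.40183077,  0.74715561, -0.52942471]))
beaker_centre 0.9 [254.1 234.4] [ 0.4638 -0.2321  0.032 ]
beaker_centre 0.76 [223.2 225.2] [ 0.4151 -0.1604  0.032 ]
beaker_centre 0.68 [300.3 229.2] [ 0.5703 
[... 593 characters left out ...]
joint_pos': array([1.17297837e+00, 2.40545584e-01, 4.98545817e-03, 1.33520532e+00,
       4.03126450e-05, 1.57081918e+00]), 'joint_vel': array([ 1.57354681e-03,  3.77596403e-05, -9.99089459e-04, -1.57704852e-03,
        1.32713275e-03, -8.09476317e-04]), 'tau': array([-5.12380529e-05, -3.72154355e+01,  2.52677161e+01,  8.80023053e-04,
        4.47099330e-05, -2.98974456e-06]), 'eef_pos': array([0.19368949, 0.46094948, 0.25332811]), 'tool_rot': array([ 1.97611142e-01,  9.80280488e-01,  1.91196664e-05, -1.67078877e-05]), 'ft_force': array([-0.25196614, -0.28999434,  1.15721118]), 'ft_torque': array([ 0.02772527, -0.00750913,  0.0484956 ]), 'grasp_force': 0.0, 'grip_width': 0.08526075137453759}
```

View pics/top0.png

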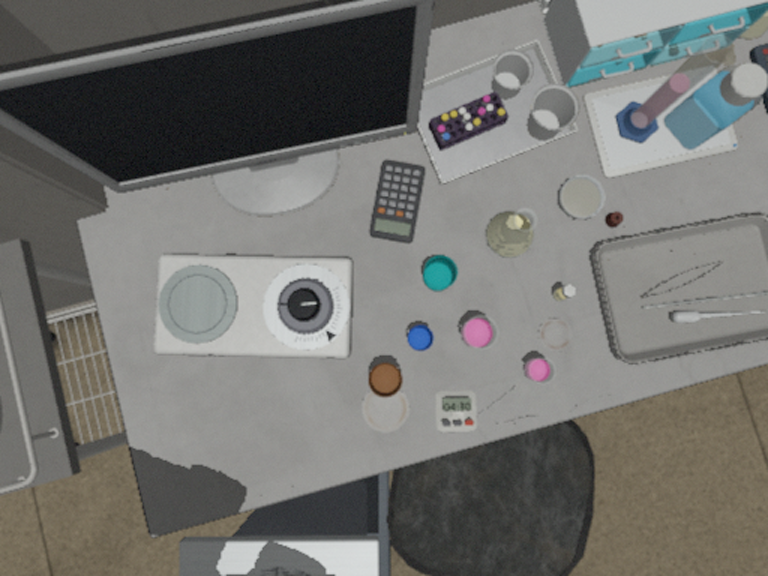

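View pics/side0.png

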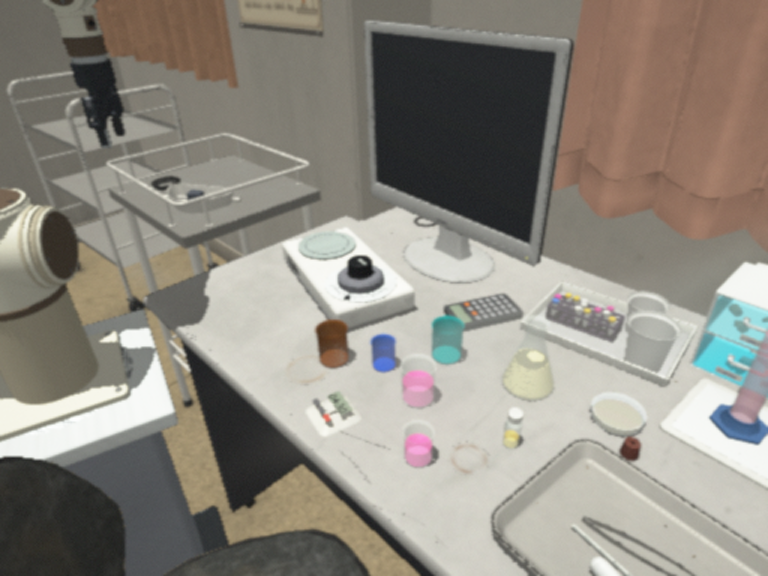

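The target is the larger pink beaker at (478,332) in the enlarged top view; the smaller pink one is at (538,370). The knob's pointer, around (310,303), points right, and the arrow is at (330,336). Next I'll refine these.

```bash
python3 - <<'E'
from h import *
im=bot.camera("top")
for n,z in(("plate_centre",.05),("set_arrow",.054),("inner_knob",.098),("outer_ring",.071),("beaker_centre",.064),("knob_pointer",.098)):
    for r in bot.silhouettes("top",n)[:5]:
        m=r["mask"].astype(np.uint8);c=max(cv2.findContours(m,0,2)[0],key=cv2.contourArea)
        (u,v),wh,a=cv2.minAreaRect(c)
        M=cv2.moments(m,True);print(n,round(r["confidence"],2),m.sum(),np.round((u,v,*wh,a),1),"cen",np.round((M["m10"]/M["m00"],M["m01"]/M["m00"]),1),np.round(onz("top",(M["m10"]/M["m00"],M["m01"]/M["m00"]),z),4))
def rect(z,x0,x1,y0,y1,s):  # image up=+x, left=+y ; s px/m
    P=[(x1,y1),(x1,y0),(x0,y0),(x0,y1)];src=np.float32([proj("top",np.array([*p,z])) for p in P])
    W,H=int((y1-y0)*s),int((x1-x0)*s)
    return cv2.warpPerspective(im,cv2.getPerspectiveTransform(src,np.float32([(0,0),(W,0),(W,H),(0,H)])),(W,H),flags=cv2.INTER_CUBIC)
# dial at arrow level and at knob top, 4 px/mm
a=rect(.054,.45,.59,-.12,.02,2800);b=rect(.098,.45,.59,-.12,.02,2800)
cv2.imwrite("pics/d.png",np.hstack([a,b]))
# plate+box level
E
```

```text
plate_centre 0.98 8795 [169.1 203.5 131.5  68.3   1.1] cen [169.3 204. ] [0.5207 0.0316 0.05  ]
inner_knob 0.68 389 [202.5 203.5  21.   21.   90. ] cen [202.6 203.5] [ 0.5173 -0.0534  0.098 ]
inner_knob 0.28 96 [376.1 195.2   7.6  13.4  63.4] cen [376.2 195.2] [ 0.5314 -0.4405  0.098 ]
outer_ring 0.96 731 [203.5 203.5  37.   37.   90. ] cen [204.4 203.9] [ 0.5185 -0.0539  0.071 ]
beaker_centre 0.92 483 [319. 221.  24.  24.  90.] cen [319.3 221.3] [ 0.4758 -0.3179  0.064 ]
beaker_centre 0.88 423 [293.5 181.5  23.   21.   90. ] cen [293.3 181.7] [ 0.5683 -0.2601  0.064 ]
beaker_centre 0.76 318 [360. 247.  18.  20.  90.] cen [360.2 246.6] [ 0.4169 -0.4095  0.064 ]
beaker_centre 0.67 373 [256.8 253.3  21.2  20.5  45. ] cen [256.6 253.2] [ 0.4043 -0.1728  0.064 ]
beaker_centre 0.66 238 [280. 225.  16.  16.  90.] cen [280.2 225.2] [ 0.4678 -0.2278  0.064 ]
knob_pointer 0.95 420 [202.5 204.   22.   21.   90. ] cen [202.6 203.8] [ 0.5168 -0.0534  0.098 ]
knob_pointer 0.41 8588 [169.1 204.  131.3  67.3   1.2] cen [169.3 204.1] [0.517  0.0213 0.098 ]
```

View pics/d.png

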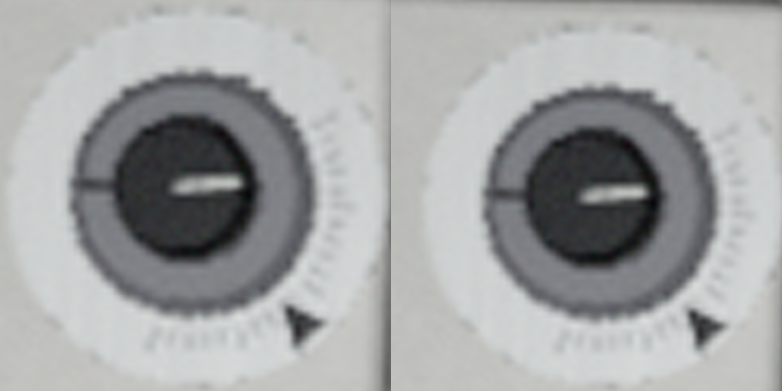

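The dial, pointer (about 5° above right) and arrow (about 51° below right) are clear. So the turn is about 57° clockwise. I'll get exact numbers, along with the plate fit.

```bash
cat >> h.py <<'E'
S=2800
def rect(im,z,x0,x1,y0,y1,s=S):
    P=[(x1,y1),(x1,y0),(x0,y0),(x0,y1)];src=np.float32([proj("top",np.array([*p,z])) for p in P])
    W,H=round((y1-y0)*s),round((x1-x0)*s)
    return cv2.warpPerspective(im,cv2.getPerspectiveTransform(src,np.float32([(0,0),(W,0),(W,H),(0,H)])),(W,H),flags=cv2.INTER_CUBIC)
def w(c,x1,y1,s=S): return np.round([x1-c[1]/s,y1-c[0]/s],4)
def blobs(m,lo,hi,x1,y1,name):
    n,l,st,ce=cv2.connectedComponentsWithStats(m.astype(np.uint8))
    for i in range(1,n):
        if lo<st[i,4]<hi:
            c=max(cv2.findContours((l==i).astype(np.uint8),0,1)[0],key=cv2.contourArea)
            (e,r)=cv2.minEnclosingCircle(c); ar=cv2.minAreaRect(c);vx,vy=cv2.fitLine(np.argwhere(l==i)[:,::-1].astype(np.float32),2,0,.01,.01)[:2,0]
            print(name,"area",st[i,4],"cen",w(ce[i],x1,y1),"encl",w(e,x1,y1),"r",round(r/S*1e3,1),"imgang",round(float(np.degrees(np.arctan2(vy,vx))),1))
def dial(im):
    a=cv2.cvtColor(rect(im,.054,.43,.61,-.14,.04),6); blobs(a<100,300,2500,.61,.04,"arrow")
    r=cv2.cvtColor(rect(im,.071,.43,.61,-.14,.04),6); blobs(r<160,80000//2,200000,.61,.04,"ring71")
    k=cv2.cvtColor(rect(im,.098,.43,.61,-.14,.04),6); blobs(k<85,8000,30000,.61,.04,"knob98")
    c=np.zeros_like(k);cv2.circle(c,(int((.04+.0525)*S),int((.61-.519)*S)),int(.0225*S),1,-1);blobs((k>125)&(c>0),200,4000,.61,.04,"pointer")
    d=cv2.cvtColor(rect(im,.05,.43,.61,-.14,.04),6); blobs(d<0,1,2,0,0,"")
E
python3 - <<'E'
from h import *
im=bot.camera("top");dial(im)
g=rect(im,.056,.43,.61,.03,.21)
gg=cv2.GaussianBlur(cv2.cvtColor(g,6),(5,5),0)
h=cv2.HoughCircles(gg,cv2.HOUGH_GRADIENT_ALT,1.5,20,param1=60,param2=.6,minRadius=140,maxRadius=190)
print([] if h is None else [(w(c[:2],.61,.21),c[2]/S*1e3) for c in h[0]])
f=cv2.cvtColor(rect(im,.05,.43,.61,-.14,.04),6)
h=cv2.HoughCircles(cv2.GaussianBlur(f,(5,5),0),cv2.HOUGH_GRADIENT_ALT,1.5,20,param1=40,param2=.5,minRadius=50,maxRadius=210)
print([] if h is None else [(w(c[:2],.61,.04),c[2]/S*1e3) for c in h[0]])
b=rect(im,.03,.43,.53,-.38,-.28)
E
```

```text
arrow area 310 cen [ 0.5125 -0.1215] encl [ 0.5154 -0.1214] r 12.9 imgang -88.4
arrow area 547 cen [ 0.4742 -0.0874] encl [ 0.4745 -0.0872] r 6.8 imgang 54.7
ring71 area 66537 cen [ 0.5256 -0.0797] encl [ 0.5202 -0.0498] r 127.0 imgang 85.6
ring71 area 46431 cen [ 0.5196 -0.0513] encl [ 0.5202 -0.0517] r 44.6 imgang 36.2
knob98 area 14618 cen [ 0.5191 -0.0514] encl [ 0.52  -0.047] r 30.9 imgang 31.0
pointer area 699 cen [ 0.5208 -0.0599] encl [ 0.5205 -0.0598] r 11.0 imgang -4.7
[]
[(array([ 0.5221, -0.0457], dtype=float32), np.float32(40.196575)), (array([ 0.5221, -0.0457], dtype=float32), np.float32(26.044521)), (array([ 0.5221, -0.0457], dtype=float32), np.float32(45.99425))]
```

Everything is consistent: dial axis about (0.5195, −0.052), turn about 57°, beaker (0.476, −0.320). I'll head to the beaker at a height of 0.25 m.

```bash
python3 -m inch '[100,-277,0,0,0,0,100,100,-277,0,0,0,0,100,100,-277,0,0,0,0,100,100,-277,0,0,0,0,100,100,-277,0,0,0,0,100,100,-277,0,0,0,0,100,100,-277,0,0,0,0,100,100,-277,0,0,0,0,100]'
python3 -m inch '[100,-277,0,0,0,0,100,100,-277,0,0,0,0,100,100,-277,0,0,0,0,100,100,-277,0,0,0,0,100,100,-277,0,0,0,0,100,100,-277,0,0,0,0,100,100,-277,0,0,0,0,100,100,-277,0,0,0,0,100]'
python3 - <<'E'
from h import *
im=bot.camera("top");o=bot.get_obs();print(o["clock"],o["eef_pos"],o["joint_pos"])
g=rect(im,.056,.43,.61,.03,.21);cv2.imwrite("pics/p.png",g)
E
```

```text
clock: 1.87
eef_pos: [0.295, 0.1783, 0.2535]
tool_rot: [0.202, 0.979, -0.001, 0.001]
ft_force: [0.1, 0.0, 0.3]
grip_width: 0.0851
grasp_force: 0.0
clock: 2.53
eef_pos: [0.3959, -0.0986, 0.2534]
tool_rot: [0.201, 0.979, -0.001, 0.002]
ft_force: [0.3, 0.4, -0.5]
grip_width: 0.0852
grasp_force: 0.0
2.5833 [ 0.39480806 -0.09631916  0.25317833] [-2.38941033e-01  5.44754548e-02 -2.16846862e-01  1.29868443e+00
 -5.04070016e-04  1.65604822e-01]
```

View pics/p.png

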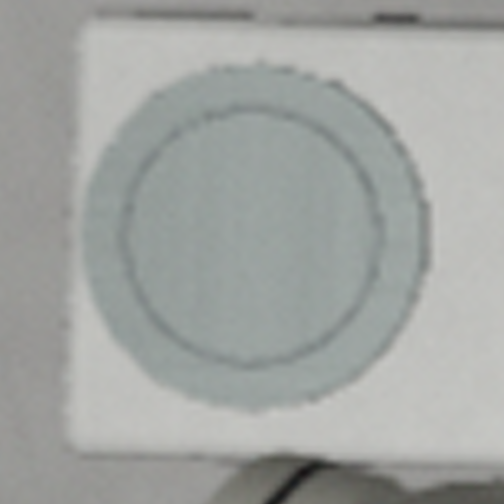

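The plate circle spans columns 83–430 and rows 64–410, so its centre is (0.5254, 0.1184) with a radius of 62 mm, 170 mm from the dial as it should be. Next, over the beaker.

```bash
python3 -m inch '[82,-227,-100,0,0,0,100,82,-227,-100,0,0,0,100,82,-227,-100,0,0,0,100,82,-227,-100,0,0,0,100,82,-227,-100,0,0,0,100,82,-227,-100,0,0,0,100,82,-227,-100,0,0,0,100,82,-227,-100,0,0,0,100]'
python3 - <<'E'
from h import *
im=bot.camera("side");o=bot.get_obs();print(o["clock"],o["eef_pos"],o["tool_rot"])
bot.camera("top")
for c in("side","top"):
  print(c,np.round([proj(c,np.array([*o["eef_pos"][:2],.032])),proj(c,np.array([.476,-.32,.032]))],1))
  for r in bot.spot_point(c,"beaker_centre")[:5]: print(round(r["confidence"],2),np.round(r["uv"],1),np.round(onz(c,r["uv"],.032),4))
E
```

```text
clock: 3.25
eef_pos: [0.4758, -0.3205, 0.1508]
tool_rot: [0.198, 0.98, 0.001, -0.002]
ft_force: [0.2, -0.1, 1.1]
grip_width: 0.0856
grasp_force: 0.0
3.3 [ 0.47555712 -0.31906358  0.15193699] [ 1.97664386e-01  9.80268283e-01  9.40533720e-04 -1.41396882e-03]
side [[277.5 253.8]
 [277.9 254. ]]
0.94 [278.5 253. ] [ 0.4789 -0.3178  0.032 ]
0.77 [221.7 228.6] [ 0.4061 -0.1711  0.032 ]
0.66 [256.6 235.9] [ 0.4662 -0.2401  0.032 ]
0.58 [277.8 293.4] [ 0.4154 -0.4157  0.032 ]
0.56 [300.9 228.9] [ 0.5722 -0.2724  0.032 ]
top [[317.7 221.7]
 [318.1 221.5]]
0.82 [257.3 254.6] [ 0.3995 -0.1744  0.032 ]
0.69 [291.  183.3] [ 0.5684 -0.2574  0.032 ]
0.51 [280.5 221.4] [ 0.4773 -0.2306  0.032 ]
0.48 [319.8 222.1] [ 0.4746 -0.3239  0.032 ]
```

```bash
python3 -m inch '[0,0,-25,0,0,0,100,0,0,-50,0,0,0,100,0,0,-75,0,0,0,100,0,0,-95,0,0,0,100,0,0,-105,0,0,0,100,0,0,-113,0,0,0,100,0,0,-113,0,0,0,100,0,0,-113,0,0,0,100]'
python3 -m inch '[0,0,0,0,0,0,80,0,0,0,0,0,0,70,0,0,0,0,0,0,60,0,0,0,0,0,0,50,0,0,0,0,0,0,50,0,0,0,0,0,0,50,0,0,0,0,0,0,50,0,0,0,0,0,0,50]'
```

```text
clock: 4.12
eef_pos: [0.4763, -0.3199, 0.0414]
tool_rot: [0.197, 0.98, -0.0, 0.001]
ft_force: [0.3, -0.9, 0.7]
grip_width: 0.0856
grasp_force: 0.0
clock: 4.78
eef_pos: [0.4764, -0.3208, 0.0418]
tool_rot: [0.198, 0.98, -0.001, 0.001]
ft_force: [-1.6, -0.5, 6.2]
grip_width: 0.0505
grasp_force: 61.6
```

```bash
python3 -m inch '[0,0,10,0,0,0,45,0,0,25,0,0,0,45,0,0,50,0,0,0,45,0,0,80,0,0,0,45,0,0,110,0,0,0,45,0,0,130,0,0,0,45,0,0,140,0,0,0,45,0,0,140,0,0,0,45]'
python3 -m inch '[5,40,0,0,0,0,45,10,80,0,0,0,0,45,15,120,0,0,0,0,45,20,160,0,0,0,0,45,25,195,0,0,0,0,45,25,215,0,0,0,0,45,25,220,0,0,0,0,45,25,220,0,0,0,0,45]'
python3 -m inch '[5,40,0,0,0,0,45,10,80,0,0,0,0,45,15,120,0,0,0,0,45,20,160,0,0,0,0,45,24,195,0,0,0,0,45,24,210,0,0,0,0,45,24,219,0,0,0,0,45,24,219,0,0,0,0,45]'
python3 - <<'E'
from h import *
a=bot.camera("side");b=bot.camera("top");o=bot.get_obs();print(o["eef_pos"],o["tool_rot"],o["grip_width"])
print(proj("side",o["eef_pos"]))
cv2.imwrite("pics/h.png",np.hstack([cv2.resize(a[60:260,100:300],(400,400)),cv2.resize(b[110:310,50:250],(400,400))]))
E
```

```text
clock: 5.45
eef_pos: [0.477, -0.3209, 0.1835]
tool_rot: [0.198, 0.98, -0.001, 0.003]
ft_force: [0.3, 0.4, -0.4]
grip_width: 0.0501
grasp_force: 62.2
clock: 6.12
eef_pos: [0.4997, -0.0984, 0.1787]
tool_rot: [0.196, 0.981, -0.0, -0.002]
ft_force: [0.0, -0.3, -1.3]
grip_width: 0.0505
grasp_force: 62.5
clock: 6.78
eef_pos: [0.5246, 0.1192, 0.1793]
tool_rot: [0.197, 0.98, -0.0, -0.001]
ft_force: [0.8, -0.2, 0.1]
grip_width: 0.0504
grasp_force: 62.6
[0.52455497 0.11742564 0.17967103] [ 1.98296364e-01  9.80141741e-01 -7.01533663e-04 -4.77758263e-04] 0.05044078689216203
[214.07203702 125.79344055]
```

View pics/h.png

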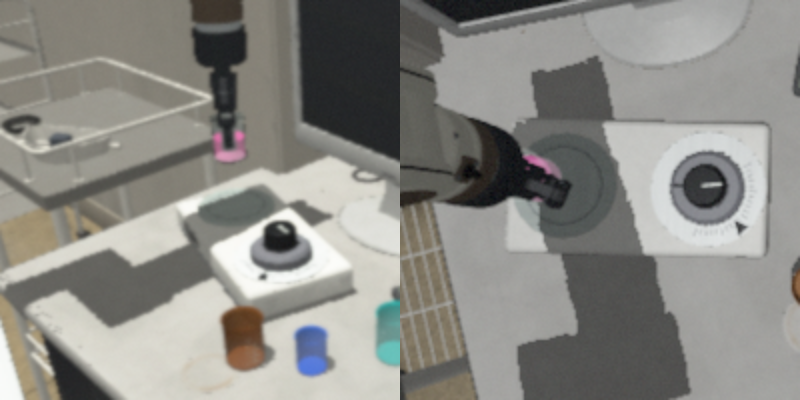

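The beaker is held upright over the plate, at (230,140) in the left crop. Lowering it gently.

```bash
python3 -m inch '[1,1,-20,0,0,0,45,1,1,-40,0,0,0,45,1,1,-55,0,0,0,45,1,1,-65,0,0,0,45,1,1,-72,0,0,0,45,1,1,-76,0,0,0,45,1,1,-77,0,0,0,45,1,1,-77,0,0,0,45]'
python3 -m inch '[0,0,-1,0,0,0,45,0,0,-1,0,0,0,45,0,0,-2,0,0,0,45,0,0,-2,0,0,0,45,0,0,-3,0,0,0,45,0,0,-3,0,0,0,45]'
python3 -m inch '[0,0,-1,0,0,0,45,0,0,-1,0,0,0,45,0,0,-1,0,0,0,45]'
```

```text
clock: 7.55
eef_pos: [0.5261, 0.1196, 0.1037]
tool_rot: [0.198, 0.98, 0.0, 0.0]
ft_force: [0.5, 0.0, -0.1]
grip_width: 0.0502
grasp_force: 62.7
clock: 8.05
eef_pos: [0.5256, 0.1201, 0.1003]
tool_rot: [0.197, 0.98, 0.0, -0.0]
ft_force: [-0.2, 1.0, -0.4]
grip_width: 0.0502
grasp_force: 62.7
clock: 8.3
eef_pos: [0.5256, 0.12, 0.0992]
tool_rot: [0.198, 0.98, -0.0, -0.0]
ft_force: [-0.0, 0.0, -0.1]
grip_width: 0.05
grasp_force: 62.7
```

```bash
python3 -m inch '[0,-1,-1,0,0,0,45,0,-1,-1,0,0,0,45,0,-1,-1,0,0,0,45]'
python3 -m inch '[0,0,-1,0,0,0,45,0,0,-1,0,0,0,45,0,0,-1,0,0,0,45]'
```

```text
clock: 8.55
eef_pos: [0.5256, 0.1189, 0.0982]
tool_rot: [0.198, 0.98, -0.0, -0.0]
ft_force: [0.2, -0.4, -0.2]
grip_width: 0.0504
grasp_force: 62.7
clock: 8.8
eef_pos: [0.5259, 0.1189, 0.0978]
tool_rot: [0.198, 0.98, 0.0, 0.0]
ft_force: [-1.4, -0.3, 3.3]
grip_width: 0.0504
grasp_force: 62.7
```

Contact (3 N). Release and rise.

```bash
python3 -m inch '[0,0,0,0,0,0,62,0,0,0,0,0,0,66,0,0,0,0,0,0,75,0,0,0,0,0,0,85,0,0,0,0,0,0,100,0,0,0,0,0,0,100,0,0,0,0,0,0,100,0,0,0,0,0,0,100]'
python3 -m inch '[0,0,15,0,0,0,100,0,0,35,0,0,0,100,0,0,70,0,0,0,100,0,0,105,0,0,0,100,0,0,130,0,0,0,100,0,0,140,0,0,0,100,0,0,140,0,0,0,100]'
python3 -m inch '[-1,-40,0,0,0,0,100,-2,-80,0,0,0,0,100,-3,-120,0,0,0,0,100,-5,-155,0,0,0,0,100,-6,-170,0,0,0,0,100,-6,-171,0,0,0,0,100,-6,-171,0,0,0,0,100]'
python3 - <<'E'
from h import *
a=bot.camera("side");b=bot.camera("top");o=bot.get_obs();print(o["eef_pos"],o["tool_rot"],o["grip_width"])
for c,n in(("side","beaker_centre"),("top","beaker_centre")):
  print(proj(c,np.array([.5254,.1184,.088])))
  for r in bot.spot_point(c,n)[:6]: print(round(r["confidence"],2),np.round(r["uv"],1),np.round(onz(c,r["uv"],.088),4))
cv2.imwrite("pics/r.png",np.hstack([cv2.resize(a[60:260,100:300],(400,400)),cv2.resize(b[110:310,50:250],(400,400))]))
E
```

```text
clock: 9.47
eef_pos: [0.5257, 0.1189, 0.0973]
tool_rot: [0.198, 0.98, -0.0, -0.0]
ft_force: [-0.0, -0.4, 0.9]
grip_width: 0.0853
grasp_force: 0.0
clock: 10.05
eef_pos: [0.5274, 0.1194, 0.2404]
tool_rot: [0.198, 0.98, 0.001, 0.003]
ft_force: [0.1, -0.3, 0.2]
grip_width: 0.0857
grasp_force: 0.0
clock: 10.63
eef_pos: [0.5186, -0.0529, 0.2352]
tool_rot: [0.199, 0.98, 0.0, -0.002]
ft_force: [-0.2, 0.3, 0.2]
grip_width: 0.0852
grasp_force: 0.0
[ 0.51913061 -0.05135874  0.23593894] [ 1.97361975e-01  9.80329887e-01  1.24495347e-04 -1.24438497e-03] 0.08524498227403626
[216.79810963 153.38797187]
0.84 [223.3 228.1] [ 0.3838 -0.2393  0.088 ]
0.83 [298.1 230.5] [ 0.5201 -0.3311  0.088 ]
0.83 [254.1 235.6] [ 0.4297 -0.2972  0.088 ]
0.64 [279.3 295. ] [ 0.3886 -0.4622  0.088 ]
0.58 [217.3 154.3] [0.5241 0.1115 0.088 ]
[127.59230364 201.15584025]
0.96 [291.4 180.6] [ 0.5678 -0.2536  0.088 ]
0.88 [257.5 254.1] [ 0.4036 -0.1749  0.088 ]
0.57 [354.7 244.6] [ 0.4224 -0.3915  0.088 ]
0.51 [279.3 226.4] [ 0.4646 -0.2245  0.088 ]
```

View pics/r.png

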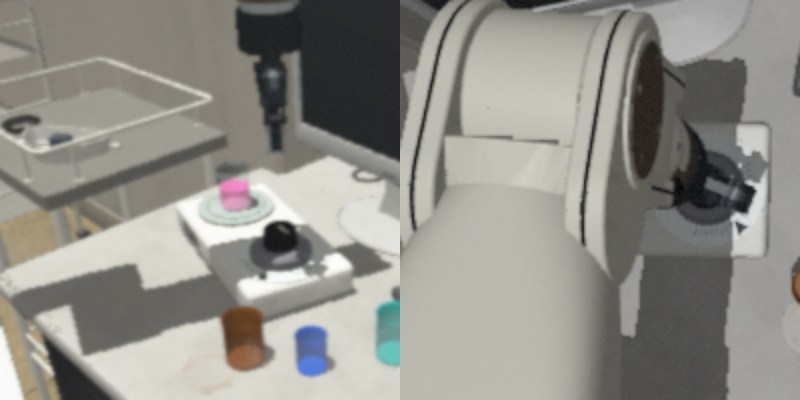

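The beaker stands centred on the plate, at (235,195) in the left crop, and the gripper is over the dial. Descending onto the knob.

```bash
python3 -m inch '[0,0,-35,0,0,0,90,0,0,-70,0,0,0,85,0,0,-100,0,0,0,80,0,0,-120,0,0,0,75,0,0,-130,0,0,0,75,0,0,-135,0,0,0,75,0,0,-135,0,0,0,75,0,0,-135,0,0,0,75]'
python3 -m inch '[0,0,0,0,0,0,70,0,0,-1,0,0,0,66,0,0,-1,0,0,0,66]'
python3 - <<'E'
from h import *
for _ in range(3):
  a=bot.camera("side");o=bot.get_obs();print(o["eef_pos"],o["tool_rot"],o["grip_width"])
cv2.imwrite("pics/k.png",cv2.resize(a[150:225,195:295],(800,600),interpolation=cv2.INTER_CUBIC))
E
```

```text
clock: 11.5
eef_pos: [0.5207, -0.0517, 0.1034]
tool_rot: [0.197, 0.98, 0.0, 0.001]
ft_force: [0.8, -0.0, 0.9]
grip_width: 0.0641
grasp_force: 0.0
clock: 11.75
eef_pos: [0.5205, -0.0522, 0.1023]
tool_rot: [0.198, 0.98, 0.0, 0.001]
ft_force: [0.5, -0.2, -0.7]
grip_width: 0.0563
grasp_force: 0.0
[ 0.52023797 -0.05214428  0.10214357] [1.97636284e-01 9.80275063e-01 7.85164552e-05 8.33367362e-04] 0.05569083025972707
[ 0.52009633 -0.05215889  0.10197214] [1.97653540e-01 9.80271728e-01 7.05305957e-05 6.42174997e-04] 0.056338054657019875
[ 0.51996066 -0.0521411   0.10183087] [1.97664567e-01 9.80269602e-01 4.75083741e-05 4.74339171e-04] 0.05598063345740213
```

View pics/k.png

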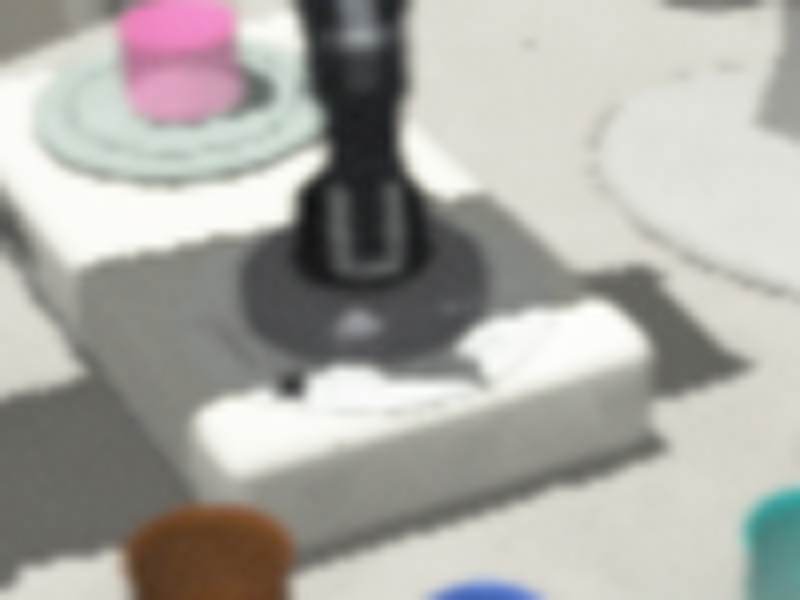

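The jaws straddle the knob with the tips above the ring. Close and read the forces.

```bash
python3 -m inch '[0,0,-1,0,0,0,64,0,0,-1,0,0,0,60,0,0,-1,0,0,0,57,0,0,-1,0,0,0,54,0,0,-1,0,0,0,50,0,0,-1,0,0,0,46,0,0,-1,0,0,0,46,0,0,-1,0,0,0,46]'
```

```text
clock: 12.57
eef_pos: [0.52, -0.0512, 0.101]
tool_rot: [0.197, 0.98, 0.001, 0.0]
ft_force: [-0.7, 3.6, 5.0]
grip_width: 0.0438
grasp_force: 60.3
```

```bash
python3 -m inch '[0,0,0,0,0,-0.1,46,0,0,0,0,0,-0.2,46,0,0,0,0,0,-0.3,46,0,0,0,0,0,-0.4,46,0,0,0,0,0,-0.5,46,0,0,0,0,0,-0.5,46]'
python3 -m inch '[0,0,0,0,0,-0.1,46,0,0,0,0,0,-0.2,46,0,0,0,0,0,-0.3,46,0,0,0,0,0,-0.4,46,0,0,0,0,0,-0.49,46,0,0,0,0,0,-0.49,46,0,0,0,0,0,-0.49,46]'
```

```text
clock: 13.07
eef_pos: [0.52, -0.0513, 0.101]
tool_rot: [0.435, 0.9, 0.001, 0.0]
ft_force: [-0.7, 4.1, 5.0]
grip_width: 0.0437
grasp_force: 60.3
clock: 13.65
eef_pos: [0.5199, -0.0514, 0.101]
tool_rot: [0.639, 0.769, 0.001, -0.0]
ft_force: [-2.1, 3.6, 6.6]
grip_width: 0.0437
grasp_force: 60.3
```

```bash
python3 -m inch '[0,0,0,0,0,0,56,0,0,0,0,0,0,62,0,0,0,0,0,0,70,0,0,0,0,0,0,75,0,0,0,0,0,0,75,0,0,10,0,0,0,75,0,0,40,0,0,0,75,0,0,80,0,0,0,75]'
python3 -m inch '[0,0,40,0,0,0,75,0,0,70,0,0,0,75,-30,-30,70,0,0,0,75,-60,-60,70,0,0,0,75,-90,-90,70,0,0,0,75,-120,-120,70,0,0,0,75,-150,-150,70,0,0,0,75,-170,-180,70,0,0,0,75]'
python3 - <<'E'
from h import *
im=bot.camera("top");print(bot.get_obs()["eef_pos"]);dial(im)
a=rect(im,.054,.45,.59,-.12,.02,2800);b=rect(im,.098,.45,.59,-.12,.02,2800)
cv2.imwrite("pics/d2.png",np.hstack([a,b]))
E
```

```text
clock: 14.32
eef_pos: [0.5171, -0.0519, 0.1786]
tool_rot: [0.64, 0.769, -0.002, -0.003]
ft_force: [0.4, 0.1, 0.1]
grip_width: 0.0643
grasp_force: 0.0
clock: 14.98
eef_pos: [0.3473, -0.2325, 0.2513]
tool_rot: [0.639, 0.769, -0.0, 0.0]
ft_force: [0.5, -1.0, -0.7]
grip_width: 0.0641
grasp_force: 0.0
[ 0.34397424 -0.23820631  0.251417  ]
arrow area 1953 cen [ 0.5477 -0.0676] encl [ 0.5357 -0.0577] r 39.1 imgang 32.4
arrow area 507 cen [ 0.4742 -0.0874] encl [ 0.4747 -0.0871] r 6.5 imgang 54.2
ring71 area 64743 cen [ 0.5261 -0.0802] encl [ 0.5202 -0.0498] r 127.0 imgang 85.1
ring71 area 45863 cen [ 0.5197 -0.0514] encl [ 0.5202 -0.0517] r 44.4 imgang 38.0
knob98 area 14209 cen [ 0.5198 -0.0518] encl [ 0.5192 -0.0469] r 30.6 imgang -4.3
pointer area 768 cen [ 0.5118 -0.0557] encl [ 0.5116 -0.0555] r 11.2 imgang 53.1
```

View pics/d2.png

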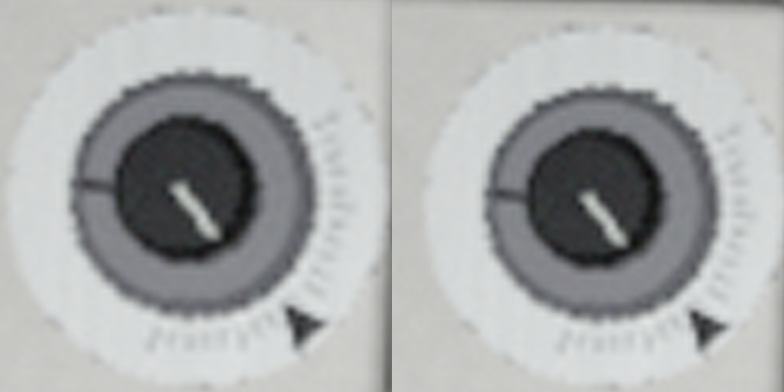

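The pointer now lies at 53° and the arrow at 52°, so they are in line. One check that the ring mark did not shift and that the beaker is still upright, then hand in.

```bash
python3 - <<'E'
from h import *
for f in("d","d2"):
    g=cv2.imread(f"pics/{f}.png",0).astype(float)[165:205,75:115]; m=np.clip(115-cv2.GaussianBlur(g,(5,5),0),0,None)
    r=np.arange(40)+165
    print(f,[round(float((m[:,c:c+5].sum(1)*r).sum()/m[:,c:c+5].sum()),2) for c in range(0,35,5)])
bot.camera("side")
for c in("side","top"):
  print([round(v,1) for v in proj(c,np.array([.5254,.1184,.088]))],[(round(r["confidence"],2),np.round(r["uv"],1),onz(c,r["uv"],.088).round(4)) for r in bot.spot_point(c,"beaker_centre") if r["uv"][0]<225 and r["uv"][1]<215])
E
```

```text
d [185.03, 180.63, 182.89, 184.4, 184.72, 184.99, 185.32]
d2 [183.96, 180.51, 183.77, 184.71, 185.38, 186.1, 187.2]
[np.float64(216.8), np.float64(153.4)] [(0.45, array([216.2, 153.3]), array([0.5241, 0.12  , 0.088 ]))]
[np.float64(127.6), np.float64(201.2)] [(0.86, array([132.9, 203.4]), array([0.5202, 0.1062, 0.088 ]))]
```

```bash
python3 - <<'E'
from h import *
im=bot.camera("top")
for r in bot.silhouettes("top","beaker_centre"):
    if r["uv"][0]<160:
        m=r["mask"];v,u=np.nonzero(m);print(r["confidence"],m.sum(),u.min(),u.max(),v.min(),v.max())
b,g,rr=[im[...,i].astype(int) for i in range(3)]
v,u=np.nonzero(((rr-g)>40)&(np.arange(512)<170)&(np.arange(384)[:,None]<240)&(np.arange(384)[:,None]>160));print(u.min(),u.max(),v.min(),v.max())
for z in(.056,.12):
    e=np.array([proj("top",np.array([.5254+.026*np.cos(t),.1184+.026*np.sin(t),z])) for t in np.linspace(0,6.28,40)]);print(z,e.min(0).round(1),e.max(0).round(1))
x=rect(im,.056,.43,.61,.03,.21);cv2.imwrite("pics/b.png",x)
E
```

```text
0.66 595 112 141 189 213
117 137 191 210
0.056 [120.9 191.2] [143.  213.3]
0.12 [111.1 188.2] [134.7 211.9]
```

View pics/b.png

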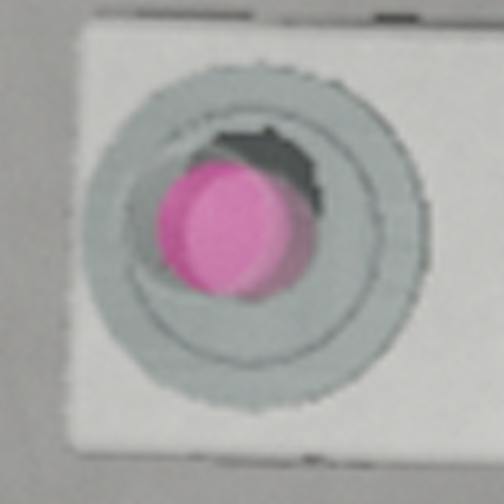

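The beaker mask spans columns 112–141 and rows 189–213. A beaker centred on the plate should span 111–143 and 188–213, so it is upright and within a few mm of the middle.

```bash
python3 -c "
from workcell import bot
print(bot.job_done())"
```

```text
the job is handed in; nothing more can be done
None
```

I stood the larger pink beaker upright within a few mm of the plate's middle, setting it down gently, then turned the inner knob to within about 1° of the arrow; the outer ring shows no measurable turn, and the job is handed in.

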